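Open a grinder's burr cap of unknown thread hand

ROBOT

A 7-joint arm with a two-finger parallel gripper is mounted at the origin on a cart in front of the work surface, level with it; the furniture and walls round the work are solid. World frame = base frame: x ahead of the robot, y to its left, z up, the work surface at z = 0. Lengths are in m, angles in degrees, forces in N, time in s.
With the tool pointing down it reaches from about 0.4 to 0.85 m from the base axis. Payload 6.9 kg.
Tool frame: the origin (TCP) lies on the front face of the gripper's body, between the roots of the fingers; the fingertips stand 73 mm ahead of it and the grasp point (between the pads) lies 54 mm ahead of it; z points along the fingers, y is the line along which they close (so a half turn about z gives the same grasp; the last joint's range is limited). The gripper opens to 85 mm and grips with 20 to 120 N. Pads are 22 mm wide; open, the fingers measure 114 mm over their backs; the gripper's body (76 mm by 85 mm) begins 54 mm behind the grasp point. The pads swing forward as they close: fully open they stand 13 mm farther back than shut.
Start: joints at [72.852, 29.078, -13.613, 85.955, 7.202, 65.827, -8.869], TCP at [0.246, -0.574, 0.304] pointing down, gripper open.
Joint ranges: [-176.47, 176.47], [-13.61, 117.27], [-81.72, 77.17], [0.22, 143.17], [-87.28, 267.28], [10, 112.55], [-165.47, 165.47]. Speed limits (degrees/s): [136.94, 136.94, 180, 180, 180, 180, 180].

INTERFACE

Orientations are given as [roll, pitch, yaw] about the fixed x, y, z axes, in that order (R = Rz(yaw) Ry(pitch) Rx(roll)).
In Python, from plant import robot gives the robot as it stands.
- The arm moves only by the tool servo_tool, never from a script. Its arguments are lists of equal length, an entry for each row: "fingers": the finger opening in cm, from 0 to 8.54; "dp": the shift along the world's x, y, z in cm, a list of three; "delta_rot": the turn, a rotation vector about the world's x, y, z in degrees, a list of three. A call has 1 to 10 rows; each row shifts and turns the commanded pose from where the row before left it; what a row does not reach is not made up. A row lasts 1/8 s, in which the tool goes at most 62.5 mm and 10.7 degrees, less where a joint would pass 70% of its speed; a pose out of reach is approached as far as the arm can. A call with a gripper value outside its range is refused whole. The fingers move at their own pace and stop on an object; "squeeze" is the grip in N (left out, the last holds). Time passes only in rows, so rows that do not move let the fingers close. It gives the time, the measured TCP pose, the force, the opening and the grip force at its end, in the units of the state.
- robot.sense(): the state, without advancing time (a new reading comes with each control period).
- robot.get_image(name): name is "scene" or "top" or "wrist"; returns a dict with "img" (400x640x3 uint8, blue, green, red), "depth" (400x640 float32, m along the optical axis (not along the pixel's ray), 0 where there is no reading), "camera_matrix" (3x3 intrinsics, pixels), "T" (4x4, takes a point from camera to world coordinates). Camera axes: x right, y up, looking along -z (the intrinsics and any distortion apply to the point x, -y, -z); pixel columns grow to the right and rows downward; lengths in m; the calibration is good to about 2 mm. A picture is of the moment at which its call begins.
- robot.close_job(): hands the job in; it is judged then, once.
The state is a dict: "time_s": time; "joints": joint angles; "dq": joint speeds; "tau": joint torques, N m; "eef_pos": TCP position; "eef_rot": TCP orientation; "force": force on the tool from outside, world axes, zero at the start; "wrist_torque": the same for the moment, N m; "finger_gap": finger opening in m; "finger_force": force on a finger pad.
Only numpy, scipy, OpenCV 4.12 (cv2) and the standard library are available. Lean on these libraries where they do the work, as an engineer would, in place of code of your own. Each camera call takes 0.05 s, during which the arm holds its last target. There are 200 camera calls.

TASK

Open the coffee grinder for cleaning: turn its small adjusting knob until the pointer lies along the long mark on the scale, and leave it there; then twist the big burr cap loose and lift it off. It is not known whether this cap loosens clockwise or anticlockwise, so try one way and, if it stops dead, the other. Finish while still holding the cap level in the gripper above its neck, its lower rim about 6 cm higher than the neck, and do not disturb the other things on the table.

Things in the scene. Friction and masses are not known exactly. Their poses are not given: they have to be found in the camera images.
- grinder: Flat black coffee grinder, fixed to the table, 120 (x) x 240 (y) x 85 mm. Origin: centre of its underside on the table; z up, its front (with a grounds drawer) faces -x. Cap axis at (0, -75) mm, knob axis at (-15, 80) mm, scale at (-22, 5) mm in this frame; seen from the robot the cap is on the right and the knob on the left. A higher counter stands left of the table.
- cap: Loose round black burr cap, 70 mm across, 55 tall, 80 to 170 g. Origin: centre of its lower rim; z up. On its round body, 26 mm tall, stands a bar grip, 50 mm long along the cap's x axis and 12 thick along y, from z = 26 to 55 mm: pinch it across its thickness, fingertips at z = 29 mm or higher. It starts locked, its x axis within 0.12 rad of the grinder's x axis.
- neck_top (a point): Centre of the top of the neck under the cap, 125 mm above the table; seated, the cap's origin is 20 mm lower. Steep thread without rise: turned the loosening way (clockwise or anticlockwise, unseen, varies) the cap goes almost freely and lifts straight off with its x axis 60 to 120 degrees from the grinder's. Turned the other way it meets a hard stop within 26 degrees of its start.
- knob (a joint): Angle of the small adjusting knob about the vertical, rad, growing anticlockwise seen from above; it turns from -1.0 to 3.4, with light friction (0.06 N m), and stays where it is left. The pointer turns the same way by 0.4 of the knob's turn.
- knob_grip (a point): On the knob's axis, 145 mm above the table, and turning with the knob. The knob is a 42 mm round, 10 mm thick, with a bar grip 38 mm long along this point's x axis, 12 mm thick along its y, whose upper 26 mm (from 125 to 151 mm above the table) can be pinched.
- pointer_tip (a point): Tip of the thin dark pointer, 27 mm from its pivot at the centre of the scale. Its x axis runs from the pivot to the tip.
- dial: Round white scale, 68 mm across, fixed on the grinder's top, under the pointer. Origin: its centre (the pointer's pivot). Its x axis points from the centre along the one long dark mark (22 mm long; the other marks are short ticks at the edge). At the start the mark lies 0.25 to 0.85 rad anticlockwise of the pointer.
- jam_jar: Bystander, to be left alone: wide glass jar with a plain lid, 63 mm across, 90 high (mm). Origin: centre of its underside.
- honey_jar: Bystander, to be left alone: glass jar with a plain lid, 58 mm across, 85 high (mm). Origin: centre of its underside.
- cinnamon: Bystander, to be left alone: spice jar 45 mm across, 106 high, close behind the grinder (mm). Origin: centre of its underside.
- cup_front: Bystander, to be left alone: single cup 70 mm across, 82 high, close behind the grinder (mm). Origin: centre of its underside.
- sachet_01: Bystander, to be left alone: flat wrapped biscuit 47x109x11 (mm). Origin: centre of its underside.
- sachet_02: Bystander, to be left alone: flat wrapped biscuit 47x109x11 (mm). Origin: centre of its underside.
- stack_white: Bystander, to be left alone: tall stack of nested cups, 73 mm across, 259 high (mm). Origin: centre of its underside.
- syrup_bottle: Bystander, to be left alone: slim bottle 36 mm across, 246 high (mm). Origin: centre of its underside.
Not all that is in view belongs to the job. What is meant by the cap is not red, and is the larger of those in its own colour.

How it is judged:
By the outcome, as a careful person would: the job done as asked, in the order asked, and still so for the second after the job is handed in, while the arm keeps its last pose, push and grip.
It also fails if it takes over 67 s, if anything falls off the work surface, if the arm or the gripper's body presses on something with over 40 N, if the wrist force passes 120 N, or if a joint passes its speed limit or range.

## Working session

There is one attempt and no reset: what is moved stays moved. The work goes in short steps, Python scripts to look and compute and a tool call to move; the robot and the scene stay as the last step left them, time stands still between calls to the robot, and variables do not carry over. Pictures are saved under pics/ and viewed, at most 10 in all, crops included, and the job is handed in when it is done.

Besides the shell and the picture viewer there is one more tool, called after ">>>" as name(argument=value, ...), one argument or row to a line, values as JSON. servo_tool: Moves the arm, as the interface text tells. Its arguments: {"type":"object","properties":{"fingers":{"type":"array","items":{"type":"number"}},"dp":{"type":"array","items":{"type":"array","items":{"type":"number"}}},"delta_rot":{"type":"array","items":{"type":"array","items":{"type":"number"}}},"squeeze":{"type":"number"}},"required":["fingers","dp","delta_rot"]}

```bash
ls; mkdir -p pics; cat > h.py <<'E'
import numpy as np, cv2, pickle
from plant import robot
def shot(name):
    d=robot.get_image(name); pickle.dump(d,open(f'{name}.pkl','wb')); return d
def load(name): return pickle.load(open(f'{name}.pkl','rb'))
def pt(d,u,v,z=None):
    """pixel -> world, by depth or onto plane z"""
    K=d['camera_matrix']; T=d['T']
    r=np.array([(u-K[0,2])/K[0,0],-(v-K[1,2])/K[1,1],-1.])
    if z is None:
        return T[:3,:3]@(r*d['depth'][int(round(v)),int(round(u))])+T[:3,3]
    w=T[:3,:3]@r; return T[:3,3]+w*(z-T[2,3])/w[2]
def px(d,p):
    q=np.linalg.inv(d['T'])@np.r_[p,1]; K=d['camera_matrix']
    return K[0,0]*q[0]/-q[2]+K[0,2], K[1,1]*q[1]/q[2]+K[1,2]
def cloud(d):
    K=d['camera_matrix'];v,u=np.mgrid[:400,:640];D=d['depth']
    c=np.stack([(u-K[0,2])/K[0,0]*D,-(v-K[1,2])/K[1,1]*D,-D],-1)
    return c@d['T'][:3,:3].T+d['T'][:3,3]
E
python3 - <<'E'
from h import *
a=shot('scene');b=shot('top');
cv2.imwrite('pics/st.png',cv2.resize(np.vstack([a['img'],b['img']]),(480,600)))
cv2.imwrite('pics/a.png',a['img']);cv2.imwrite('pics/b.png',b['img'])
print(robot.sense())
for d in(a,b):print(d['camera_matrix'],d['T'].round(3))
E
```

```text
pics
{'time_s': 0.1, 'joints': array([ 72.85103869,  29.11920438, -13.60913911,  86.00048768,
         7.20164469,  65.82588263,  -8.86861864]), 'dq': array([ 0.04553787, -0.06632039, -0.01159212, -0.16914787, -0.08918304,
        0.03347997, -0.03687025]), 'tau': array([-4.70122701e-03, -6.21842194e+01, -2.19462901e+00, -2.50209314e+01,
        1.25305829e-02,  7.81405630e-03,  7.35491710e-06]), 'eef_pos': array([ 0.2459618 , -0.57422875,  0.30314772]), 'eef_rot': array([-1.79913069e+02,  1.21093027e-03,  2.31942967e+01]), 'force': array([1.08638189, 0.8418808 , 0.48041347]), 'wrist_torque': array([0.03650466, 0.03427603, 0.01895366]), 'finger_force': 0.0, 'finger_gap': 0.08537229271555491}
[[395.54941742   0.         323.24286627]
 [  0.         395.54941742 196.55494744]
 [  0.           0.           1.        ]] [[-0.573  0.402 -0.714 -0.1  ]
 [-0.819 -0.271  0.505  0.466]
 [ 0.009  0.875  0.484  0.583]
 [ 0.     0.     0.     1.   ]]
[[431.95300815   0.         318.19905973]
 [  0.         431.95300815 205.74712677]
 [  0.           0.           1.        ]] [[-0.003  0.996 -0.093  0.449]
 [-1.    -0.004 -0.01  -0.016]
 [-0.011  0.093  0.996  1.395]
 [ 0.     0.     0.     1.   ]]
```

View pics/a.png

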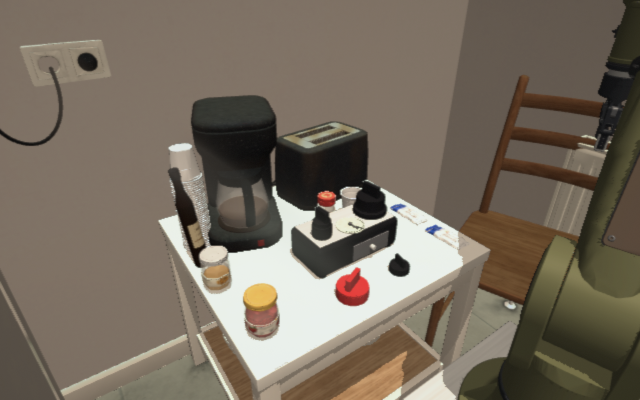

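View pics/b.png

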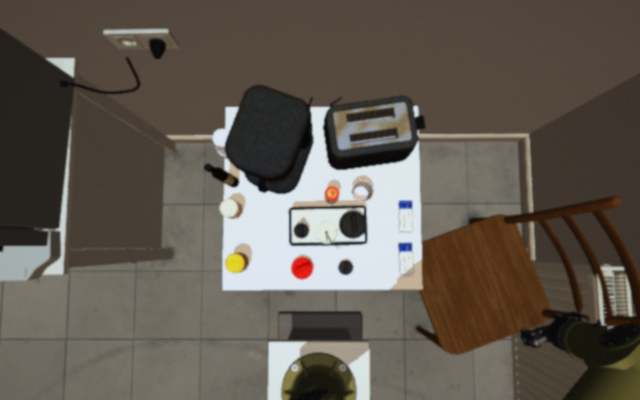

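Scene view: the grinder is at about (345,235), with the large black cap at (370,200), the knob at (321,222) and the dial at (350,227). 

Candidates for the cap:
- large black cap on the grinder: scene (370,200), top (352,223)
- small black cap on the table: scene (400,265), top (346,267)
- red cap: scene (352,289), top (302,267)
- the knob: scene (321,222), top (301,230)

I choose the large black one on the grinder and check it in a crop.

```bash
python3 - <<'E'
from h import *
a=load('scene');b=load('top')
A=cv2.resize(a['img'][165:285,280:420],None,fx=4,fy=4,interpolation=cv2.INTER_CUBIC)
B=cv2.resize(b['img'][175:255,275:395],(560,373),interpolation=cv2.INTER_CUBIC)
cv2.imwrite('pics/crop.png',A);cv2.imwrite('pics/cropb.png',B)
# top view: grinder body by height
C=cloud(b);z=C[...,2];m=(z>.06)&(z<.2)&(C[...,0]>.4)&(C[...,0]<.72)&(abs(C[...,1])<.2)
m8=m.astype(np.uint8)
n,l,s,c=cv2.connectedComponentsWithStats(m8)
for i in range(1,n):
  if s[i,4]>15:
    P=C[l==i];print(s[i],c[i].round(),np.median(P,0).round(3),P[:,2].max().round(3))
    if s[i,4]>1000:
      r=cv2.minAreaRect(P[(P[:,2]>.08),:2].astype(np.float32)*1000);print(r)
E
```

```text
[328 150  59  18 811] [355. 158.] [ 0.707 -0.109  0.152] 0.196
[258 178  11  15 113] [262. 185.] [0.623 0.158 0.175] 0.189
[352 180  22  22 109] [364. 188.] [ 0.631 -0.145  0.079] 0.089
[325 186  15  16 194] [332. 194.] [ 0.606 -0.044  0.106] 0.112
[ 289  205   79   41 3051] [328. 225.] [ 0.511 -0.032  0.087] 0.165
((513.3156127929688, -30.424697875976562), (234.70501708984375, 115.67174530029297), 89.83987426757812)
```

View pics/crop.png

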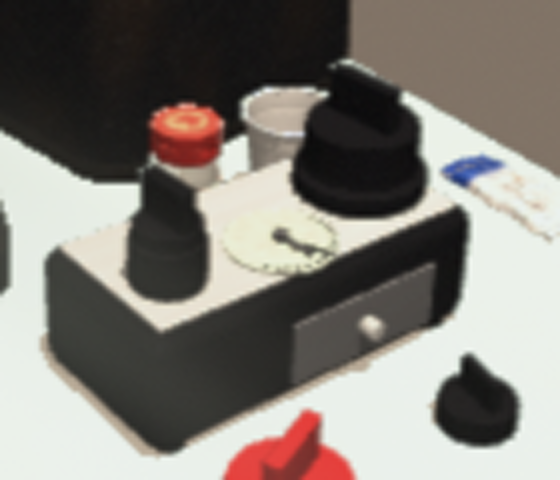

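The crop confirms it: the large black cap with the bar grip is on the grinder's right. The small black cap and the red cap lie on the table. I'll move above the grinder for a wrist view.

>>> servo_tool(
  fingers=[8.5,8.5,8.5,8.5,8.5,8.5,8.5,8.5,8.5,8.5],
  dp=[
    [0.5,3,3],
    [1.5,5,3],
    [2,5.5,1.5],
    [2,5.5,1.5],
    [2,5.5,1],
    [2,5.5,0],
    [2,5.5,0],
    [2,5.5,0],
    [2,5.5,0],
    [2,5.5,0],
  ],
  delta_rot=[
    [0,0,-2.3],
    [0,0,-2.3],
    [0,0,-2.3],
    [0,0,-2.3],
    [0,0,-2.3],
    [0,0,-2.3],
    [0,0,-2.3],
    [0,0,-2.3],
    [0,0,-2.3],
    [0,0,-2.3],
  ],
)

```text
time_s: 1.35
eef_pos: [0.4262, -0.0527, 0.4039]
eef_rot: [180.0, -0.0, 0.1]
force: [1.1, -0.3, 0.7]
finger_gap: 0.0848
finger_force: 0.0
```

```bash
python3 - <<'E'
from h import *
w=shot('wrist');s=robot.sense()
cv2.imwrite('pics/w1.png',w['img']);print(s['eef_pos'],s['eef_rot'],s['joints'].round(1),w['T'].round(3),w['camera_matrix'][0],s['time_s'])
for p in [(.513,-.105,.15),(.498,.05,.151),(.491,-.025,.087)]:print(px(w,p))
E
```

```text
[ 0.42810553 -0.04461973  0.40430626] [-1.79753627e+02 -1.44026062e-01  4.62592008e-01] [ 28.8   7.8 -30.1 102.3   3.9  70.9 -91.9] [[ 0.001  0.961  0.278  0.496]
 [-1.     0.001  0.001 -0.053]
 [ 0.    -0.278  0.961  0.475]
 [ 0.     0.     0.     1.   ]] [359.04390019   0.         314.76401203] 1.4
(np.float64(374.9517868103329), np.float64(76.19552789436776))
(np.float64(195.1066539367135), np.float64(94.2358320110294))
(np.float64(287.3916292985505), np.float64(101.76029320842898))
```

View pics/w1.png

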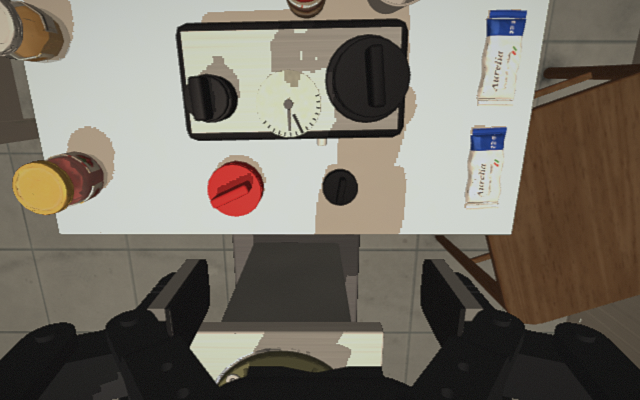

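The wrist view shows the knob at about (210,97) with its bar along the image vertical. The dial hub is at (288,103) with two lines pointing down, to about (290,130) and (302,132). The cap is at (368,78) with its bar roughly vertical. I'll go closer to read the dial.

>>> servo_tool(
  fingers=[8.5,8.5,8.5,8.5,8.5],
  dp=[
    [2.5,1,-4.5],
    [2.5,1,-5],
    [0,0,-4.5],
    [0,0,0],
    [0,0,0],
  ],
  delta_rot=[
    [0,0,0],
    [0,0,0],
    [0,0,0],
    [0,0,0],
    [0,0,0],
  ],
)

```text
time_s: 2.02
eef_pos: [0.4766, -0.0346, 0.2652]
eef_rot: [180.0, -0.1, 0.2]
force: [0.3, -0.7, 0.6]
finger_gap: 0.0847
finger_force: 0.0
```

```bash
python3 - <<'E'
from h import *
w=shot('wrist');s=robot.sense()
print(s['eef_pos'],s['eef_rot'],s['joints'].round(1),w['T'].round(3),s['time_s'])
I=w['img']
C=cloud(w)
# rectify the plane z=0.087 : 4 px/mm, image up=+x, left=+y
def rect(d,cx,cy,z,half=.045,n=360):
    g=[(cx+half,cy+half),(cx+half,cy-half),(cx-half,cy-half),(cx-half,cy+half)]
    H=cv2.getPerspectiveTransform(np.float32([px(d,(x,y,z)) for x,y in g]),np.float32([[0,0],[n,0],[n,n],[0,n]]))
    return cv2.warpPerspective(d['img'],H,(n,n),flags=cv2.INTER_CUBIC)
cv2.imwrite('pics/w2.png',np.vstack([cv2.resize(I,(576,360)),np.hstack([cv2.resize(rect(w,.491,-.025,.087),(240,240)),cv2.resize(rect(w,.498,.05,.151),(240,240)),rect(w,.513,-.105,.16)[:240,:96]*0])]))
for nm,p in [('cap',(.513,-.105,.16)),('knob',(.498,.05,.151)),('dial',(.491,-.025,.087))]:
    print(nm,px(w,p))
z=C[...,2]
for lo,hi,yr in [(.145,.157,(.0,.1)),(.152,.17,(-.16,-.05)),(.125,.14,(-.16,-.05))]:
    m=(z>lo)&(z<hi)&(C[...,1]>yr[0])&(C[...,1]<yr[1])&(C[...,0]>.44)&(C[...,0]<.58)
    P=C[m];print(m.sum(),np.median(P[:,2]),cv2.minAreaRect((P[:,:2]*1000).astype(np.float32)))
m=(z>.08)&(z<.092)&(C[...,0]>.43)&(C[...,0]<.6)&(abs(C[...,1]+.03)<.14)
P=C[m];print(np.median(P[:,2]),cv2.minAreaRect((P[:,:2]*1000).astype(np.float32)))
E
```

```text
[ 0.47683908 -0.03465801  0.26571904] [ 1.79980722e+02 -1.54094660e-01  1.64309139e-01] [  22.8   19.8  -29.2  110.7   12.1   52.4 -102.2] [[ 0.003  0.961  0.277  0.546]
 [-1.     0.003  0.001 -0.035]
 [ 0.    -0.277  0.961  0.336]
 [ 0.     0.     0.     1.   ]] 2.075
cap (np.float64(454.79998957416774), np.float64(167.15395214284626))
knob (np.float64(154.63660694401446), np.float64(190.97700698529027))
dial (np.float64(300.15686379725184), np.float64(178.19222903358417))
1707 0.15144661547209137 ((494.755859375, 48.90007019042969), (37.9616584777832, 12.003393173217773), 4.307455062866211)
2661 0.16050589068902535 ((512.6779174804688, -104.50065612792969), (50.09130859375, 12.00559139251709), 6.605826377868652)
8365 0.131950768784045 ((513.0962524414062, -104.63340759277344), (69.14897155761719, 69.50605010986328), 18.17745590209961)
0.08603076378756697 ((527.0938720703125, -40.73970031738281), (144.85105895996094, 255.18197631835938), 1.131434679031372)
```

View pics/w2.png

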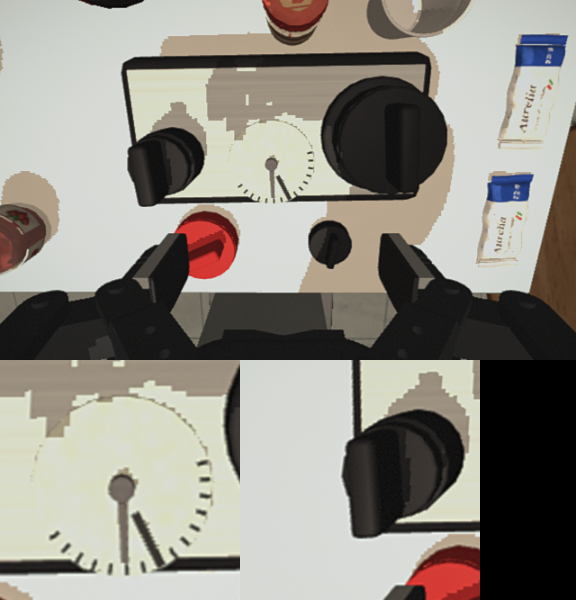

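The close view shows the gray pointer running straight down from the hub (rectified (122,488) to (125,567)). The dark long mark runs from (137,515) to (158,565), about 0.35 rad anticlockwise. Next I measure both angles.

```bash
cat > dial.py <<'E'
from h import *
def rect(d,cx,cy,z,half,n):
    g=[(cx+half,cy+half),(cx+half,cy-half),(cx-half,cy-half),(cx-half,cy+half)]
    H=cv2.getPerspectiveTransform(np.float32([px(d,(x,y,z)) for x,y in g]),np.float32([[0,0],[n,0],[n,n],[0,n]]))
    return cv2.warpPerspective(d['img'],H,(n,n),flags=cv2.INTER_CUBIC)
def measure(d,out=None,cx=.4891,cy=-.0249,z=.087):
    n=400;R=rect(d,cx,cy,z,.04,n);g=cv2.cvtColor(R,cv2.COLOR_BGR2GRAY)  # 5 px/mm
    if out: cv2.imwrite(out,R)
    v,u=np.mgrid[:n,:n];r=np.hypot(u-200,v-200)/5
    m=((g<165)&(r<26)).astype(np.uint8)
    k,l,s,c=cv2.connectedComponentsWithStats(m)
    for i in range(1,k):
        if s[i,4]<150: continue
        q=np.argwhere((l==i)&(r>9))[:,::-1].astype(np.float32)
        if len(q)<80: continue
        vx,vy,x0,y0=cv2.fitLine(q,cv2.DIST_L2,0,.01,.01).ravel()
        mu=q.mean(0)-200
        if vx*mu[0]+vy*mu[1]<0: vx,vy=-vx,-vy
        ang=np.degrees(np.arctan2(-vx,-vy))%360   # world: x=-v, y=-u
        print('comp',s[i],'gray',g[l==i].mean().round(),'line deg',ang.round(2),'centroid deg',(np.degrees(np.arctan2(-mu[0],-mu[1]))%360).round(2),'r',(np.hypot(*mu)/5).round(1),len(q),'off mm',((-(x0-200)*vy+(y0-200)*vx)/5).round(2))
E
python3 - <<'E'
from dial import *
measure(load('wrist'),'pics/d1.png')
E
```

```text
comp [ 178  168   55  162 4064] gray 112.0 line deg 182.25 centroid deg 184.72 r 17.0 1412 off mm -0.73
comp [ 221  249   47   71 1356] gray 83.0 line deg 206.54 centroid deg 207.76 r 18.9 1356 off mm -0.4
```

View pics/d1.png

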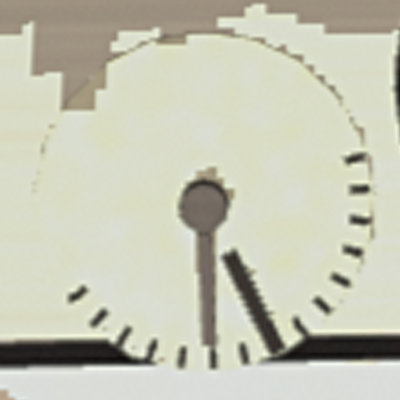

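>>> servo_tool(
  fingers=[5,5,5,5],
  dp=[
    [0.9,4.2,0],
    [0.9,4.15,0],
    [0,0,0],
    [0,0,0],
  ],
  delta_rot=[
    [0,0,2],
    [0,0,2.1],
    [0,0,0],
    [0,0,0],
  ],
)

```text
time_s: 2.58
eef_pos: [0.4945, 0.0485, 0.2652]
eef_rot: [180.0, -0.1, 4.3]
force: [-0.2, -0.8, 0.5]
finger_gap: 0.0503
finger_force: 0.0
```

```bash
python3 - <<'E'
from h import *
s=robot.sense();print(s['eef_pos'],s['eef_rot'],s['joints'].round(1),s['time_s'],s['finger_gap'])
E
```

```text
[0.49445829 0.04846296 0.26522219] [ 1.79951546e+02 -1.23977647e-01  4.25630829e+00] [  13.7   21.7  -30.9  108.1   13.7   53.7 -109.3] 2.575 0.050302424266239765
```

>>> servo_tool(
  fingers=[5,5,5,5,0.8,0.8,0.8,0.8,0.8,0.8],
  dp=[
    [0,0.04,-2.4],
    [0,0,-2.4],
    [0,0,-1.6],
    [0,0,0],
    [0,0,0],
    [0,0,0],
    [0,0,0],
    [0,0,0],
    [0,0,0],
    [0,0,0],
  ],
  delta_rot=[
    [0,0,0],
    [0,0,0],
    [0,0,0],
    [0,0,0],
    [0,0,0],
    [0,0,0],
    [0,0,0],
    [0,0,0],
    [0,0,0],
    [0,0,0],
  ],
  squeeze=40,
)

```text
time_s: 3.82
eef_pos: [0.4945, 0.0499, 0.2009]
eef_rot: [-180.0, -0.1, 4.3]
force: [-2.1, 1.6, 7.3]
finger_gap: 0.0112
finger_force: 42.2
```

>>> servo_tool(
  fingers=[0.8,0.8,0.8,0.8,0.8,0.8,0.8,0.8],
  dp=[
    [0,0,0],
    [0,0,0],
    [0,0,0],
    [0,0,0],
    [0,0,0],
    [0,0,0],
    [0,0,0],
    [0,0,0],
  ],
  delta_rot=[
    [0,0,9],
    [0,0,10],
    [0,0,10],
    [0,0,10],
    [0,0,10],
    [0,0,10],
    [0,0,0],
    [0,0,0],
  ],
)

```text
time_s: 4.82
eef_pos: [0.4949, 0.0495, 0.2009]
eef_rot: [179.9, -0.1, 63.3]
force: [-0.7, 1.4, 6.4]
finger_gap: 0.0114
finger_force: 42.4
```

```bash
python3 - <<'E'
from dial import *
s=robot.sense();print(s['eef_pos'],s['eef_rot'],s['joints'].round(1),s['wrist_torque'],s['force'])
w=shot('wrist');I=w['img'];print(px(w,(.4891,-.0249,.087)))
I2=I.copy();cv2.imwrite('pics/w3.png',np.hstack([cv2.resize(I2,(400,250))]))
measure(w,'pics/d2.png')
R=cv2.imread('pics/d2.png');cv2.imwrite('pics/w3.png',np.hstack([cv2.resize(I,(400,400)),R]))
E
```

```text
[0.49488249 0.04946851 0.20094878] [ 1.79879237e+02 -6.04007657e-02  6.32837977e+01] [ 22.3  29.8 -45.7 112.9  28.3  48.8 -65.5] [0.00354613 0.08056597 0.06116304] [-0.66845429  1.43078677  6.39039756]
(np.float64(361.9036059684892), np.float64(336.46817399727206))
comp [   71    71   259   246 48319] gray 26.0 line deg 262.51 centroid deg 352.32 r 2.4 41958 off mm -2.38
```

View pics/w3.png

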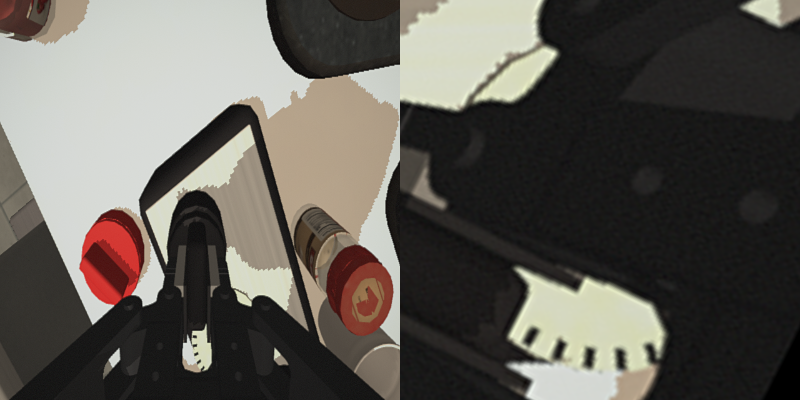

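>>> servo_tool(
  fingers=[5,5,5,5,5,5,5,5],
  dp=[
    [0,0,0],
    [0,0,0],
    [0,0,1],
    [0,0,2.5],
    [0,0,3],
    [0,-4.5,0],
    [0,-4.5,0],
    [0,0,0],
  ],
  delta_rot=[
    [0,0,0],
    [0,0,0],
    [0,0,0],
    [0,0,0],
    [0,0,0],
    [0,0,0],
    [0,0,0],
    [0,0,0],
  ],
)

```text
time_s: 5.88
eef_pos: [0.4939, -0.0446, 0.2649]
eef_rot: [-180.0, 0.1, 62.9]
force: [-0.9, 1.4, -0.1]
finger_gap: 0.0501
finger_force: 0.0
```

```bash
python3 - <<'E'
from dial import *
s=robot.sense();print(s['eef_pos'],s['eef_rot'],s['joints'].round(1),s['time_s'])
w=shot('wrist');print(px(w,(.4891,-.0249,.087)))
measure(w,'pics/d3.png')
C=cloud(w);z=C[...,2]
for lo,hi,yr in [(.145,.157,(.0,.1)),(.152,.17,(-.16,-.05))]:
    m=(z>lo)&(z<hi)&(C[...,1]>yr[0])&(C[...,1]<yr[1])&(C[...,0]>.44)&(C[...,0]<.58)
    P=C[m];print(m.sum(),cv2.minAreaRect((P[:,:2]*1000).astype(np.float32)))
E
```

```text
[ 0.49393835 -0.04456697  0.26491385] [-1.79998484e+02  1.05914258e-01  6.29262291e+01] [ 36.3  25.4 -49.2 108.   22.8  57.  -50. ] 5.875
(np.float64(296.5073468310109), np.float64(175.95891083394483))
comp [ 189   71  135  113 7703] gray 158.0 line deg 237.17 centroid deg 325.0 r 19.1 7703 off mm -19.13
comp [ 183  169   87  150 4014] gray 111.0 line deg 205.34 centroid deg 209.49 r 17.4 1584 off mm -1.26
2114 ((494.48675537109375, 49.59040069580078), (37.85372543334961, 12.66230297088623), 63.083045959472656)
783 ((512.4302368164062, -104.59881591796875), (50.034427642822266, 12.485785484313965), 5.834636211395264)
```

View pics/d3.png

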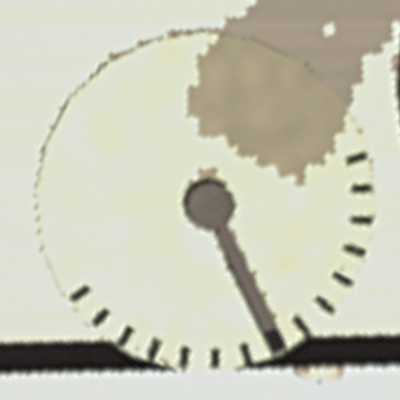

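The pointer now covers the long mark (tip at (265,325), mark end showing at (276,340)). I'll refine the residual with a stricter fit on both pictures.

```bash
python3 - <<'E'
import cv2,numpy as np
for f in ('pics/d1.png','pics/d3.png'):
    g=cv2.cvtColor(cv2.imread(f),cv2.COLOR_BGR2GRAY)
    v,u=np.mgrid[:400,:400];
    for nm,lo,hi,a0,a1,r0,r1 in [('mark',0,100,195,220,11,27),('ptr/any',0,165,170,195,8,22),('ptr/any',0,165,195,220,8,22),('markend',0,75,195,220,25,31)]:
        a=np.degrees(np.arctan2(200-u,200-v))%360;r=np.hypot(u-200,v-200)/5
        q=np.argwhere((g<hi)&(a>a0)&(a<a1)&(r>r0)&(r<r1))[:,::-1].astype(np.float32)
        if len(q)<30: continue
        vx,vy,x0,y0=cv2.fitLine(q,cv2.DIST_HUBER,0,.01,.01).ravel()
        if vy<0:vx,vy=-vx,-vy
        t=(330-y0)/vy; t2=(200-y0)/vy
        print(f,nm,len(q),'ang',(np.degrees(np.arctan2(-vx,-vy))%360).round(2),'mean',q.mean(0).round(1),'x at v=330',round(float(x0+t*vx),1),'x at v=200',round(float(x0+t2*vx),1))
    # hub centre
    m=((g<150)&(abs(u-205)<30)&(abs(v-203)<24)&(np.hypot(u-205,v-203)<27)).astype(np.uint8)
    print('hub',cv2.minEnclosingCircle(np.argwhere(m)[:,::-1].astype(np.float32)), np.argwhere(m).mean(0)[::-1])
E
```

```text
pics/d1.png mark 1020 ang 206.62 mean [245.3 286.4] x at v=330 267.0 x at v=200 201.9
pics/d1.png ptr/any 1174 ang 183.54 mean [206.4 273.8] x at v=330 209.8 x at v=200 201.8
pics/d1.png ptr/any 1014 ang 212.34 mean [238.8 273.7] x at v=330 274.2 x at v=200 191.9
pics/d1.png markend 346 ang 207.92 mean [264.4 324.9] x at v=330 267.4 x at v=200 198.5
hub ((205.0, 203.0), 26.925922393798828) [204.42397226 203.08717187]
pics/d3.png mark 232 ang 206.21 mean [242.4 286.4] x at v=330 263.9 x at v=200 199.9
pics/d3.png ptr/any 1240 ang 206.07 mean [237.9 266.2] x at v=330 269.0 x at v=200 205.4
pics/d3.png markend 104 ang 117.34 mean [269.5 334.4] x at v=330 277.8 x at v=200 529.2
hub ((206.57142639160156, 203.0), 26.143346786499023) [207.41409922 202.80522193]
```

The pointer is within about 1° of the mark, so I leave the knob there. Next is the cap, approached at yaw about 186° so the wrist can turn both ways.

>>> servo_tool(
  fingers=[5,5,5,5,5,5,5,5,5,5],
  dp=[
    [0.4,-1.2,0.3],
    [0.4,-1.2,0],
    [0.4,-1.2,0],
    [0.4,-1.2,0],
    [0.28,-1.2,0],
    [0,0,0],
    [0,0,0],
    [0,0,0],
    [0,0,0],
    [0,0,0],
  ],
  delta_rot=[
    [0,0,10],
    [0,0,10],
    [0,0,10],
    [0,0,10],
    [0,0,10],
    [0,0,10],
    [0,0,10],
    [0,0,10],
    [0,0,10],
    [0,0,10],
  ],
)

```text
time_s: 7.18
eef_pos: [0.5131, -0.0991, 0.2685]
eef_rot: [180.0, 0.0, 163.7]
force: [0.4, 0.3, -0.6]
finger_gap: 0.0503
finger_force: 0.0
```

>>> servo_tool(
  fingers=[5,5,5,5,5,5],
  dp=[
    [0,0,0],
    [0,0,0],
    [0,0,0],
    [0,0,0],
    [0,0,0],
    [0,0,0],
  ],
  delta_rot=[
    [0,0,10],
    [0,0,10],
    [0,0,3.4],
    [0,0,0],
    [0,0,0],
    [0,0,0],
  ],
)

```text
time_s: 7.92
eef_pos: [0.5129, -0.1003, 0.268]
eef_rot: [-180.0, 0.0, -173.3]
force: [-0.2, -0.4, 0.1]
finger_gap: 0.0501
finger_force: 0.0
```

```bash
python3 - <<'E'
from h import *
s=robot.sense();print(s['eef_pos'],s['eef_rot'],s['joints'].round(1),s['time_s'],s['finger_gap'])
E
```

```text
[ 0.5129384  -0.10027985  0.26802064] [-1.79992861e+02  4.78914100e-03 -1.73330555e+02] [ 53.9  40.7 -79.2 104.   42.3  72.4  59.3] 7.925 0.05006441947576865
```

>>> servo_tool(
  fingers=[5,5,5,5,5,0.8,0.8,0.8,0.8,0.8],
  dp=[
    [0,-0.4,0],
    [0,0,-2],
    [0,0,-2],
    [0,0,-1.9],
    [0,0,0],
    [0,0,0],
    [0,0,0],
    [0,0,0],
    [0,0,0],
    [0,0,0],
  ],
  delta_rot=[
    [0,0,0],
    [0,0,0],
    [0,0,0],
    [0,0,0],
    [0,0,0],
    [0,0,0],
    [0,0,0],
    [0,0,0],
    [0,0,0],
    [0,0,0],
  ],
  squeeze=50,
)

```text
time_s: 9.18
eef_pos: [0.5133, -0.1045, 0.2096]
eef_rot: [-180.0, 0.1, -173.3]
force: [-0.6, 0.0, 5.5]
finger_gap: 0.0114
finger_force: 49.6
```

```bash
python3 - <<'E'
from h import *
s=robot.sense();print(s['eef_pos'],s['eef_rot'],s['joints'].round(1),s['time_s'],s['finger_gap'],s['wrist_torque'])
E
```

```text
[ 0.51332012 -0.1044661   0.20959762] [-1.79980547e+02  7.56085487e-02 -1.73317198e+02] [ 52.2  44.2 -75.6 108.4  47.3  66.9  55.7] 9.175 0.011369286725143752 [-0.03242886  0.10227406 -0.01315509]
```

>>> servo_tool(
  fingers=[0.8,0.8,0.8,0.8,0.8],
  dp=[
    [0,0,0],
    [0,0,0],
    [0,0,0],
    [0,0,0],
    [0,0,0],
  ],
  delta_rot=[
    [0,0,-4],
    [0,0,-4],
    [0,0,-4],
    [0,0,-3],
    [0,0,0],
  ],
)

```text
time_s: 9.8
eef_pos: [0.5134, -0.1044, 0.2096]
eef_rot: [-180.0, 0.1, 171.7]
force: [0.1, 0.3, 6.4]
finger_gap: 0.0112
finger_force: 49.7
```

```bash
python3 - <<'E'
from h import *
s=robot.sense();print(s['eef_pos'],s['eef_rot'],s['joints'].round(1),s['time_s'],s['finger_gap'],s['wrist_torque'],s['force'])
E
```

```text
[ 0.51337001 -0.10436043  0.20961182] [-1.79996560e+02  8.80868036e-02  1.71701107e+02] [ 51.   42.1 -71.9 108.4  45.   64.4  43.2] 9.8 0.01120656279205792 [ 0.07128876  0.0626349  -0.03800246] [0.05427385 0.28796968 6.43276303]
```

Free so far. I continue slowly past 26°.

>>> servo_tool(
  fingers=[0.8,0.8,0.8,0.8,0.8],
  dp=[
    [0,0,0],
    [0,0,0],
    [0,0,0],
    [0,0,0],
    [0,0,0],
  ],
  delta_rot=[
    [0,0,-3],
    [0,0,-4],
    [0,0,-4],
    [0,0,-4],
    [0,0,0],
  ],
)

```text
time_s: 10.42
eef_pos: [0.5134, -0.1043, 0.2096]
eef_rot: [180.0, 0.1, 156.7]
force: [-0.5, 0.4, 6.2]
finger_gap: 0.011
finger_force: 49.8
```

```bash
python3 - <<'E'
from h import *
s=robot.sense();print(s['eef_pos'],s['eef_rot'],s['joints'].round(1),s['time_s'],s['finger_gap'],s['wrist_torque'],s['force'])
E
```

```text
[ 0.51342483 -0.10429019  0.20960971] [1.79972813e+02 8.74665276e-02 1.56712355e+02] [ 49.7  40.  -68.1 108.4  42.5  61.9  30.9] 10.425 0.010957657925251541 [ 0.07855675  0.0184899  -0.08272949] [-0.53274336  0.35204121  6.16642905]
```

>>> servo_tool(
  fingers=[0.8,0.8,0.8,0.8,0.8,0.8,0.8,0.8,0.8,0.8],
  dp=[
    [0,0,0],
    [0,0,0],
    [0,0,0],
    [0,0,0],
    [0,0,0],
    [0,0,0],
    [0,0,0],
    [0,0,0],
    [0,0,0],
    [0,0,0],
  ],
  delta_rot=[
    [0,0,-6],
    [0,0,-8],
    [0,0,-8],
    [0,0,-8],
    [0,0,-8],
    [0,0,-8],
    [0,0,-8],
    [0,0,-8],
    [0,0,-4],
    [0,0,0],
  ],
)

```text
time_s: 11.68
eef_pos: [0.5134, -0.1044, 0.2096]
eef_rot: [179.9, 0.0, 90.7]
force: [0.2, 0.1, 6.6]
finger_gap: 0.0108
finger_force: 49.9
```

```bash
python3 - <<'E'
from h import *
s=robot.sense();print(s['eef_pos'],s['eef_rot'],s['joints'].round(1),s['time_s'],s['finger_gap'],s['wrist_torque'],s['force'])
w=shot('wrist');cv2.imwrite('pics/w4.png',w['img'])
E
```

```text
[ 0.5134     -0.10438661  0.20959619] [1.79918937e+02 3.04083192e-02 9.07228912e+01] [ 41.3  32.5 -50.  108.5  30.9  53.4 -22.8] 11.675 0.01076379697121334 [ 0.01722031  0.06718421 -0.08750358] [0.15524368 0.07696793 6.57069467]
```

View pics/w4.png

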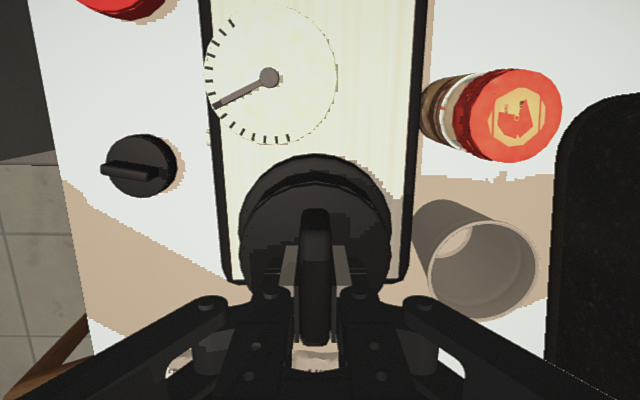

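The bar (315,280) turned with the gripper, so clockwise loosens it, and the pointer still lies on the mark at (215,104). I lift straight up gently first.

>>> servo_tool(
  fingers=[0.8,0.8,0.8,0.8,0.8,0.8],
  dp=[
    [0,0,0.4],
    [0,0,0.6],
    [0,0,0.8],
    [0,0,0.7],
    [0,0,0],
    [0,0,0],
  ],
  delta_rot=[
    [0,0,0],
    [0,0,0],
    [0,0,0],
    [0,0,0],
    [0,0,0],
    [0,0,0],
  ],
  squeeze=60,
)

```text
time_s: 12.48
eef_pos: [0.5127, -0.1047, 0.2338]
eef_rot: [-180.0, 0.0, 90.7]
force: [0.0, 0.2, -1.3]
finger_gap: 0.011
finger_force: 58.5
```

>>> servo_tool(
  fingers=[0.8,0.8,0.8,0.8,0.8,0.8,0.8,0.8],
  dp=[
    [0,0,1],
    [0,0,1.5],
    [0,0,1.5],
    [0,0,1],
    [0,0,0.55],
    [0,0,0],
    [0,0,0],
    [0,0,0],
  ],
  delta_rot=[
    [0,0,0],
    [0,0,0],
    [0,0,0],
    [0,0,0],
    [0,0,0],
    [0,0,0],
    [0,0,0],
    [0,0,0],
  ],
)

```text
time_s: 13.48
eef_pos: [0.5127, -0.1046, 0.289]
eef_rot: [-180.0, -0.0, 90.7]
force: [0.7, 0.5, -2.2]
finger_gap: 0.0104
finger_force: 58.5
```

```bash
python3 - <<'E'
from dial import *
s=robot.sense();print(s['eef_pos'],s['eef_rot'],s['joints'].round(1),s['time_s'],s['finger_gap'],s['force'])
a=shot('scene');w=shot('wrist');measure(w)
R=cv2.resize(a['img'][120:290,240:440],(470,400),interpolation=cv2.INTER_CUBIC)
cv2.imwrite('pics/fin.png',np.hstack([R,cv2.resize(w['img'],(320,400))]))
C=cloud(a);z=C[...,2]
m=(abs(C[...,0]-.513)<.045)&(abs(C[...,1]+.1045)<.045)&(z>.15)&(z<.25)
print(m.sum(),np.percentile(z[m],[1,5,25,50]))
E
```

```text
[ 0.51274297 -0.10463813  0.28895691] [-1.79954718e+02 -1.42289336e-02  9.06938633e+01] [ 44.6  27.6 -53.9 102.2  24.9  63.  -17.2] 13.475 0.010381914993325568 [ 0.73053878  0.51118015 -2.20530643]
comp [ 179  174   90  145 3841] gray 118.0 line deg 206.18 centroid deg 208.8 r 17.6 1513 off mm -0.8
781 [0.18483597 0.18775169 0.20028622 0.21019432]
```

View pics/fin.png

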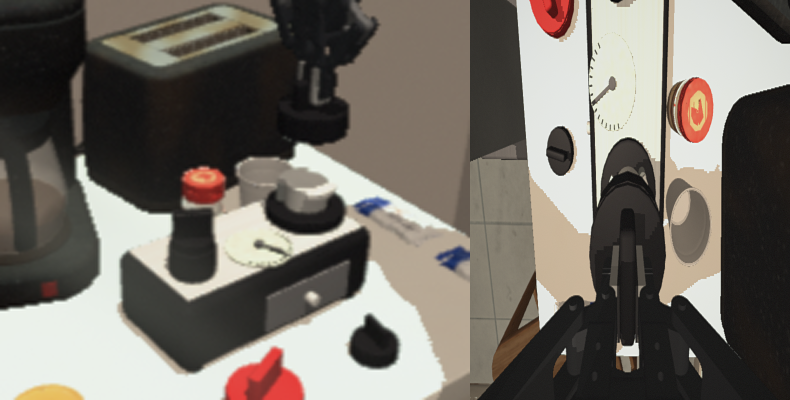

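The cap hangs level at (313,120) over the bare neck at (305,190), its rim at about z = 0.185 m, which is 6 cm above the neck. The pointer reads 206.2° against the mark at about 206.6°. I'm handing the job in.

```bash
python3 -c "
from plant import robot
print(robot.close_job())"
```

```text
the job is handed in; nothing more can be done
None
```

The job is handed in: the pointer lies on the long mark (within about 1°), and the cap, which loosened clockwise, is held level about 6 cm above its neck after 13.5 s, with nothing else on the table touched.

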